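# Unlock the shed lock box and hold the key turned

### The job

First slide the steel keyhole cover on the lock box along its track as far as it goes, so that the keyhole is free; then take the key out of its wooden block, push it down into the keyhole past the sticky pins until its collar sits on the box, and turn it a quarter turn clockwise (seen from above) to the stop. The lock springs back if let go, so finish still gripping the key and holding it fully turned; do not shift the other things on the shelf.

Things in the scene. Friction and masses are not known exactly. Their poses are not given: they have to be found in the camera images.
- lockbox: grey steel lock box fixed to the shelf, 160 (x) x 210 (y) x 70 mm high, origin under its centre, z up. On its flat top: the keyhole; a sliding cover between two rails 6 mm high (along box y, inner faces 25 mm either side of the keyhole); near the -y edge a steel bolt in a keeper, up to 16 mm high.
- keyhole (a point): centre of the keyhole, level with the box's top, at (0, -30, 70) mm in the box frame; axes as the box. Slot 20.4 mm long (box x), 6.8 mm wide (box y) through the 8 mm lid; 2 mm below it the lock cylinder goes on with a 20.4 x 6.6 mm slot. Two sprung sticky pins stand 1.6 mm in from its long sides: passing them takes some 5 to 12 N, a little rocking helps.
- cover (a joint): how far the keyhole cover is slid along box +y: 0 over the keyhole (starts at 0 to 0.012, hole covered), 0.060 at its end stop (hole free). Needs about 3 N, stays where it is left. The cover is a plate 46 (x) x 50 (y) x 4 mm lying on the box's top.
- cover_grip (a point): middle of the top edge of the cover's upright grip fin: 30 mm long (box x), 10 mm thick (box y), 16 mm tall, on the middle of the cover plate; this point is 20 mm above the box's top. Axes as the box.
- key: the key, loose, 84 mm long, upright, bow up; origin at the lower tip, z towards the bow. Flat steel bit at the tip: 18 mm wide (key x), 5 mm thick (key y), 14 mm tall, rounded foot; above it a 6 mm round shank. Same after a half turn about z. It starts standing in the wooden block's slot, key axes along the block's, collar on the block's top.
- key_bow (a point): centre of the key's plain black bow, 66 mm above the tip: 32 mm wide (key x), 9 mm thick (key y), 36 mm tall; axes as the key. The place to grip, across the 9 mm.
- key_collar (a point): centre of the underside of the key's round collar (26 mm across, 4 mm thick), 26 mm above the tip; an 8 mm neck leads up to the bow. Fully home in the lock, the collar rests on the box's top round the keyhole; only within 4 mm of that can the key turn, and turned it cannot come out.
- keyblock: wooden key holder fixed to the shelf, 60 (x) x 44 (y) x 34 mm high, origin under its centre; slot 22.5 (x) x 9 (y) mm, 30 mm deep in the middle of its top.
- lock (a joint): turn of the lock cylinder, clockwise seen from above: 0 at the start (slot along box x), stop at 1.571 (a quarter). A spring turns it back when let go: about 0.04 N m at 0, 0.13 N m at a quarter. The key has up to about 0.1 rad of play in it.
- tin: bystander: round steel tin with a screw-top lid, 76 mm across, 68 mm high; stays where it is
- pliers: bystander: steel pliers lying flat, about 165 mm long, 14 mm high; origin under the pivot; stays where it is
- dispenser: bystander: plastic screw dispenser, 50 x 80 x 85 mm high, with a round push button on top and a spout facing its -x; stays where it is
- clamp: bystander: white plastic spring clamp lying flat, about 150 mm long, 24 mm high; stays where it is
- woodblock: bystander: small loose plain wooden block, 30 x 24 x 18 mm; stays where it is
- screwdriver: bystander: screwdriver lying along its own x; stays where it is
- jar: bystander: closed jar, 68 mm across, 85 mm high; stays where it is

How it is judged:
By the outcome, as a careful person would: the job done as asked, in the order asked, and still so for the second after the job is handed in, while the arm keeps its last pose, push and grip.
It also fails if it takes over 64 s, if anything falls off the work surface, if the arm or the gripper's body presses on something with over 40 N, if the wrist force passes 120 N, or if a joint passes its speed limit or range.

### The arm

A 6-joint arm with a two-finger parallel gripper is mounted at the origin on the work surface. World frame = base frame: x ahead of the robot, y to its left, z up, the work surface at z = 0. Lengths are in m, angles in rad, forces in N, time in s.
With the tool pointing down it reaches from about 0.425 to 0.95 m from the base axis. Payload 3.5 kg.
Tool frame: the origin (TCP) lies on the centre line of the jaws, within the pads' length; the fingertips stand 8 mm ahead of it and the grasp point (between the pads) lies 11 mm behind it; z points along the fingers, y is the line along which they close (so a half turn about z gives the same grasp; the last joint's range is limited). The gripper opens to 85 mm and grips with 20 to 120 N. Pads are 22 mm wide; open, the fingers measure 114 mm over their backs; the gripper's body (76 mm by 85 mm) begins 54 mm behind the grasp point. The pads swing forward as they close: fully open they stand 13 mm farther back than shut.
Start: joints at [0.953, 0.286, 1.577, -0, 1.279, -0.15], TCP at [0.304, 0.602, 0.239] pointing down, gripper open.
Joint ranges: [-2.77, 2.77], [-0.9, 2.22], [0.21, 2.48], [-1.53, 4.67], [0.24, 2.81], [-2.84, 2.84]. Speed limits (rad/s): [2.79, 2.79, 3.14, 3.14, 3.14, 3.14].

### API

Orientations are given as a unit quaternion [x, y, z, w].
In Python, from plant import ctrl gives the robot as it stands. The module is installed in compiled form; this text tells all that it offers.
- The arm moves only by the tool send_rows, never from a script. Its argument "steps" is a list of rows, each a list of 5 numbers: the shift along the tool's x, y, z in m, then the turn about the tool's z in degrees, then the opening, from -1 (shut) to 1 (fully open). A call has 1 to 12 rows; each row is the pose to reach, as a shift and turn from the pose commanded when the call began, along the tool's axes at that moment; what a row does not reach only later rows make up. A row lasts 1/10 s, in which the tool goes at most 50 mm and 8.59 degrees, less where a joint would pass 70% of its speed; a pose out of reach is approached as far as the arm can. A call with a gripper value outside its range is refused whole. The fingers move at their own pace and stop on an object; "squeeze" is the grip in N (left out, the last holds). Time passes only in rows, so rows that repeat a pose let the fingers close. It gives the time, the measured TCP pose, the force, the opening and the grip force at its end, in the units of the state.
- ctrl.get_state(): the state, without advancing time (a new reading comes with each control period).
- ctrl.read_camera(name): name is "scene" or "top"; returns the picture (480x640x3 uint8, red, green, blue); there is no depth.
- ctrl.calibration(name): a dict with "intrinsics" (3x3 intrinsics, pixels), "extrinsics" (4x4, takes a point from world to camera coordinates). Camera axes: x right, y up, looking along -z (the intrinsics and any distortion apply to the point x, -y, -z); pixel columns grow to the right and rows downward; lengths in m; the calibration is good to about 2 mm. A picture is of the moment at which its call begins. calibration takes no time and is no camera call.
- ctrl.sign_off(): hands the job in; it is judged then, once.
The state is a dict: "time": time; "qpos": joint angles; "dq": joint speeds; "joint_efforts": joint torques, N m; "eef_pos": TCP position; "tcp_rot": TCP orientation; "contact_force": force on the tool from outside, world axes, zero at the start; "wrist_torque": the same for the moment, N m; "opening": opening from 0.0 (shut) to 1.0 (fully open); "finger_force": force on a finger pad.
Only numpy, scipy, OpenCV 4.12 (cv2) and the standard library are available. Lean on these libraries where they do the work, as an engineer would, in place of code of your own. Each camera call takes 0.05 s, during which the arm holds its last target. There are 200 camera calls.

## Working session

There is one attempt and no reset: what is moved stays moved. The work goes in short steps, Python scripts to look and compute and a tool call to move; the robot and the scene stay as the last step left them, time stands still between calls to the robot, and variables do not carry over. Pictures are saved under pics/ and viewed, at most 10 in all, crops included, and the job is handed in when it is done.

Besides the shell and the picture viewer there is one more tool, called after "Emit:" as name(argument=value, ...), one argument or row to a line, values as JSON. send_rows: Moves the arm, as the interface text tells. Its arguments: {"type":"object","properties":{"steps":{"type":"array","items":{"type":"array","items":{"type":"number"}}},"squeeze":{"type":"number"}},"required":["steps"]}

```bash
mkdir -p pics; python3 - <<'E'
from plant import ctrl
import cv2,numpy as np
np.set_printoptions(precision=4,suppress=True)
for n in("scene","top"):
    im=ctrl.read_camera(n); cv2.imwrite(f"pics/{n}0.png",im[:,:,::-1])
    c=ctrl.calibration(n); print({k:np.array(v) if k!='x' else v for k,v in c.items()})
s=ctrl.get_state(); print(s)
E
```

```text
{'intrinsics': array([[472.0731,   0.    , 312.9427],
       [  0.    , 472.0731, 243.873 ],
       [  0.    ,   0.    ,   1.    ]]), 'extrinsics': array([[-0.8929,  0.4502, -0.0079,  0.5377],
       [-0.2741, -0.5295,  0.8028,  0.1071],
       [ 0.3572,  0.719 ,  0.5961, -1.3733],
       [ 0.    ,  0.    ,  0.    ,  1.    ]])}
{'intrinsics': array([[493.3927,   0.    , 318.9248],
       [  0.    , 493.3927, 242.3663],
       [  0.    ,   0.    ,   1.    ]]), 'extrinsics': array([[ 0.0247, -0.9997, -0.0016,  0.0029],
       [ 0.9842,  0.024 ,  0.1756, -0.5802],
       [-0.1755, -0.0059,  0.9845, -1.1969],
       [ 0.    ,  0.    ,  0.    ,  1.    ]])}
{'time': 0.1, 'qpos': array([ 0.953 ,  0.2871,  1.5781,  0.0001,  1.2786, -0.15  ]), 'dq': array([ 0.0022, -0.002 , -0.0041,  0.    ,  0.0009, -0.0002]), 'joint_efforts': array([  0.0004, -40.7294, -29.3699,  -0.0002,   0.0034,  -0.    ]), 'eef_pos': array([0.304, 0.602, 0.238]), 'tcp_rot': array([ 0.2318,  0.9728, -0.001 , -0.0004]), 'contact_force': array([ 0.8962,  0.7385, -0.782 ]), 'wrist_torque': array([-0.0296, -0.0258, -0.0017]), 'finger_force': 0.0, 'opening': 1.0001044109168347}
```

View pics/scene0.png

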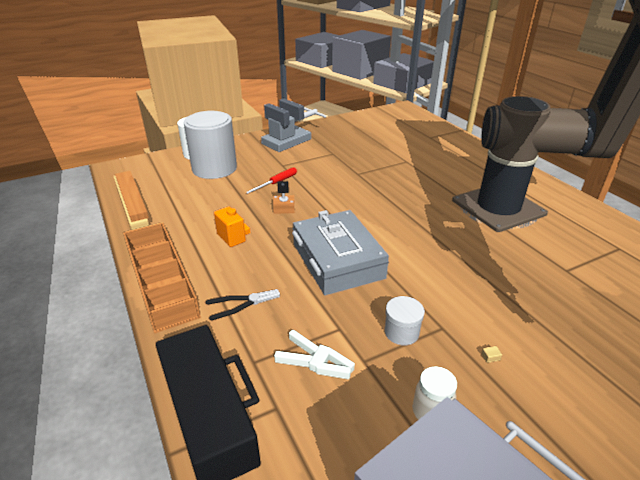

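View pics/top0.png

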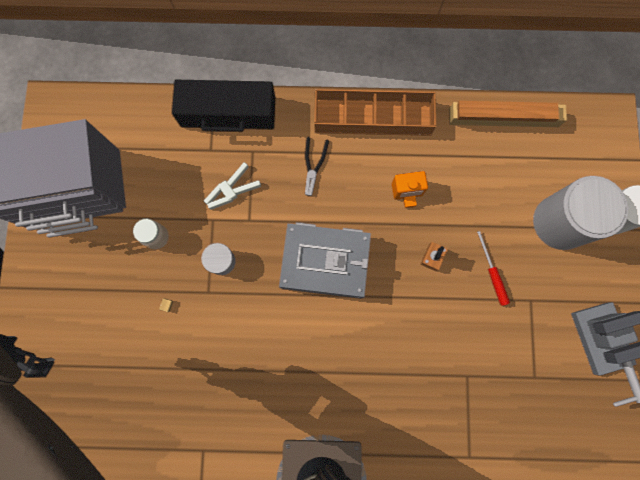

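The scene view shows the lock box at about (338,248), with the key in its block at (283,195). In the top view the box is at (326,260) and the key at (437,254). I'll enlarge both.

```bash
cat > h.py <<'E'
from plant import ctrl
import cv2,numpy as np
np.set_printoptions(precision=4,suppress=True)
C={n:ctrl.calibration(n) for n in("scene","top")}
def ray(n,u,v):
    K=np.array(C[n]["intrinsics"]);E=np.array(C[n]["extrinsics"]);R,t=E[:3,:3],E[:3,3]
    d=np.linalg.inv(K)@[u,v,1]; d=R.T@(d*[1,-1,-1]); return -R.T@t,d/np.linalg.norm(d)
def plane(n,u,v,z):
    o,d=ray(n,u,v); return o+d*(z-o[2])/d[2]
def tri(a,b):
    (o,d),(p,e)=ray("scene",*a),ray("top",*b)
    s=np.linalg.lstsq(np.c_[d,-e],p-o,rcond=None)[0]
    x,y=o+s[0]*d,p+s[1]*e; return (x+y)/2,np.linalg.norm(x-y)
def proj(n,P):
    K=np.array(C[n]["intrinsics"]);E=np.array(C[n]["extrinsics"]);p=(E[:3,:3]@np.array(P)+E[:3,3])*[1,-1,-1];p=K@p;return p[:2]/p[2]
E
python3 - <<'E'
import cv2,numpy as np
t=cv2.imread("pics/top0.png");s=cv2.imread("pics/scene0.png")
cv2.imwrite("pics/c1.png",cv2.resize(t[215:305,272:462],None,fx=4,fy=4,interpolation=cv2.INTER_CUBIC))
cv2.imwrite("pics/c2.png",cv2.resize(s[160:300,240:400],None,fx=4,fy=4,interpolation=cv2.INTER_CUBIC))
E
```

```text
(no output)
```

View pics/c1.png

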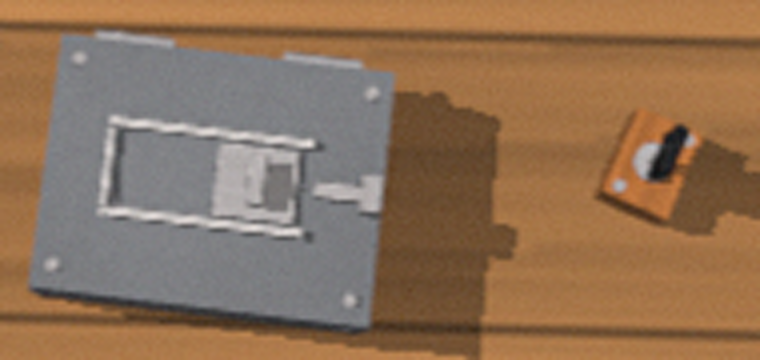

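View pics/c2.png

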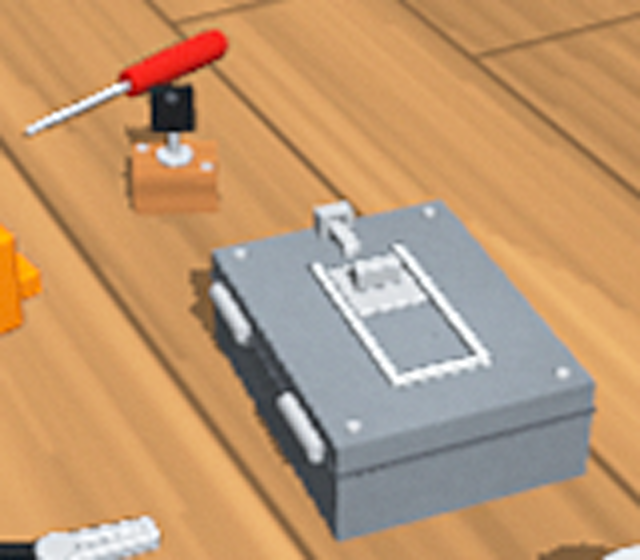

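In crop c1 the cover is at (257,182), covering the keyhole at the bolt end of the box. The bow is at (670,152), the collar at (648,160), and the lid screws sit near the four corners. Crop c2 shows the same screws, the fin at (378,272) and the bow at (172,108). Next I'll triangulate these points.

```bash
cat > m1.py <<'E'
from h import *
T=lambda x,y:((x+.5)/4-.5+272,(y+.5)/4-.5+215)
S=lambda x,y:((x+.5)/4-.5+240,(y+.5)/4-.5+160)
pr=[((430,211),(349,300)),((240,253),(373,93)),((353,426),(79,58)),((563,372),(51,264))]
P=[]
for s,t in pr:
    p,e=tri(S(*s),T(*t)); P.append(p); print("screw",p,e, plane("top",*T(*t),.071),plane("scene",*S(*s),.071))
P=np.array(P)
print("centre",P.mean(0),"sides",np.linalg.norm(np.diff(P[[0,1,2,3,0]],axis=0),axis=1))
print("lid corners z70 top",[plane("top",*T(*c),.07)[:2] for c in((62,35),(394,73),(370,328),(30,290))])
print("lid corners z70 scene",[plane("scene",*S(*c),.07)[:2] for c in((340,470),(211,252),(440,202),(594,384))])
x=(P[1]+P[2]-P[0]-P[3]);y=(P[2]+P[3]-P[0]-P[1])
print("yaw x",np.degrees(np.arctan2(x[1],x[0])),"yaw y-90",np.degrees(np.arctan2(y[1],y[0]))-90)
print("collar",tri(S(174,152),T(648,160)))
# bow masks
out={}
for n,(u0,v0,u1,v1) in {"scene":(274,178,292,196),"top":(430,243,450,264)}.items():
    im=cv2.imread(f"pics/{n}0.png")[v0:v1,u0:u1]; m=(im.max(2)<60).astype(np.uint8)
    k,l,st,ce=cv2.connectedComponentsWithStats(m); i=1+st[1:,4].argmax(); out[n]=ce[i]+[u0,v0]
    pts=np.argwhere(l==i)[:,::-1].astype(np.float32)+[u0,v0]; r=cv2.minAreaRect(pts.astype(np.float32)); print(n,st[i],out[n],r)
b,e=tri(out["scene"],out["top"]); print("bow",b,e)
for n in out: print(n,plane(n,*out[n],.074))
print("block top z34:",[plane("top",*T(*c),.034)[:2] for c in((638,110),(598,193),(670,222),(705,140))])
print("blk screws",[tri(S(*a),T(*c)) for a,c in(((142,148),(688,140)),((207,166),(620,186)))])
print("fin top pts",[plane("top",*T(*c),.09)[:2] for c in((261,160),(295,163),(290,211),(258,206))])
E
python3 m1.py
```

```text
screw [ 0.4609 -0.0832  0.0711] 0.0013199343386519368 [ 0.4614 -0.0836  0.071 ] [ 0.4603 -0.0828  0.071 ]
screw [ 0.5905 -0.0971  0.0702] 0.0006285387777583613 [ 0.5907 -0.0972  0.071 ] [ 0.5908 -0.0957  0.071 ]
screw [0.6084 0.087  0.07  ] 0.000516339425098238 [0.6084 0.0868 0.071 ] [0.6088 0.0883 0.071 ]
screw [0.4785 0.0999 0.0708] 0.001270283334675513 [0.479  0.0995 0.071 ] [0.4782 0.1005 0.071 ]
centre [0.5346 0.0017 0.0705] sides [0.1304 0.1849 0.1306 0.184 ]
lid corners z70 top [array([0.6231, 0.098 ]), array([ 0.6039, -0.1103]), array([ 0.4448, -0.0966]), array([0.4628, 0.1119])]
lid corners z70 scene [array([0.6323, 0.1171]), array([ 0.606 , -0.1065]), array([ 0.4483, -0.0905]), array([0.4679, 0.1171])]
yaw x -5.898748524884732 yaw y-90 -5.527665083525804
collar (array([ 0.5579, -0.2752,  0.0399]), np.float64(0.0009268306316045468))
scene [  4   3  10  12 103] [282.4951 187.1553] ((282.5, 186.5), (11.0, 9.0), 90.0)
top [ 5  4  9 13 57] [438.5789 253.0526] ((438.56036376953125, 253.02587890625), (4.201806545257568, 13.787177085876465), 23.198589324951172)
bow [ 0.5567 -0.28    0.0715] 9.607328543065784e-05
scene [ 0.5583 -0.2759  0.074 ]
top [ 0.5564 -0.2794  0.074 ]
block top z34: [array([ 0.5907, -0.2704]), array([ 0.5364, -0.2441]), array([ 0.519 , -0.2896]), array([ 0.5723, -0.3129])]
blk screws [(array([ 0.5721, -0.3023,  0.033 ]), np.float64(0.0001307090894361458)), (array([ 0.541 , -0.2582,  0.033 ]), np.float64(0.0008615458146604636))]
fin top pts [array([ 0.5438, -0.0276]), array([ 0.5425, -0.0483]), array([ 0.5129, -0.0457]), array([ 0.5155, -0.0263])]
```

```bash
cat >> h.py <<'E'
from scipy.spatial.transform import Rotation
def go(x,y,z,phi):
    s=ctrl.get_state();R=Rotation.from_quat(s["tcp_rot"]).as_matrix();p=np.array(s["eef_pos"])
    cur=np.degrees(np.arctan2(R[1,1],R[0,1]))
    print("t",s["time"],"pos",p,"phi",cur,"tilt",R[:,2],"F",np.array(s["contact_force"]),"open",s["opening"],"grip",s["finger_force"])
    print("shift mm",1000*R.T@(np.array([x,y,z])-p),"turn",(cur-phi+180)%360-180)
E
python3 - <<'E'
from h import *
T=lambda x,y:((x+.5)/4-.5+272,(y+.5)/4-.5+215)
S=lambda x,y:((x+.5)/4-.5+240,(y+.5)/4-.5+160)
a=np.radians(-5.65);yd=np.array([-np.sin(a),np.cos(a)]);k=np.array([.5343,.0012])-.03*yd
print("keyhole",k)
for nm,c in{"plateR":(299,182),"plateL":(214,180)}.items(): print(nm,(plane("top",*T(*c),.074)[:2]-k)@yd)
for nm,c in{"fin left":(252,178),"fin dark L":(265,182),"R":(292,187)}.items(): print(nm,[(plane("top",*T(*c),z)[:2]-k)@yd for z in(.074,.09)])
print("fin scene",[(plane("scene",*S(*c),.09)[:2]-k) for c in((360,265),(395,258))])
f=k+.005*yd
go(*f,.16,84.35)
E
```

```text
keyhole [ 0.5313 -0.0287]
plateR -0.022807059168477736
plateL 0.029372776676234197
fin left [np.float64(0.006253842254979738), np.float64(0.006455708897829523)]
fin dark L [np.float64(-0.001996197674943888), np.float64(-0.001684893493342205)]
R [np.float64(-0.018877067151232996), np.float64(-0.01834183668282918)]
fin scene [array([0.0122, 0.0037]), array([-0.0103,  0.0069])]
t 0.1 pos [0.304 0.602 0.238] phi 63.19579300477715 tilt [-0.0013 -0.0018 -1.    ] F [ 0.8962  0.7385 -0.782 ] open 1.0001044109168347 grip 0.0
shift mm [-485.5567 -455.5422   78.8257] turn -21.154206995222836
```

Emit:
send_rows(
  steps=[
    [-0.0485,-0.0455,0,-2,-0.3],
    [-0.097,-0.091,0,-4,-0.3],
    [-0.145,-0.136,0,-6,-0.3],
    [-0.194,-0.182,0,-9,-0.3],
    [-0.243,-0.228,0.02,-12,-0.3],
    [-0.291,-0.273,0.03,-15,-0.3],
    [-0.34,-0.319,0.04,-18,-0.3],
    [-0.388,-0.365,0.05,-20,-0.3],
    [-0.437,-0.41,0.06,-21.2,-0.3],
    [-0.485,-0.457,0.078,-21.2,-0.3],
    [-0.485,-0.457,0.078,-21.2,-0.3],
    [-0.485,-0.457,0.078,-21.2,-0.3],
  ],
  squeeze=40,
)

```text
time: 1.3
eef_pos: [0.507, 0.0415, 0.1741]
tcp_rot: [0.049, 0.999, 0.0, -0.0]
contact_force: [0.7, 0.4, -0.5]
opening: 0.35
finger_force: 0.0
```

```bash
python3 -c "
from h import *
go(.5316,-.0257,.085,84.35)"
```

```text
t 1.3 pos [0.507  0.0415 0.1741] phi 84.38748653328321 tilt [-0.0001  0.0001 -1.    ] F [ 0.7049  0.3907 -0.4956] open 0.35001582329919506 grip 0.0
shift mm [-31.0585 -64.4393  89.1119] turn 0.037486533283214385
```

Emit:
send_rows(
  steps=[
    [0,0,0,0,-0.3],
    [0,0,0,0,-0.3],
  ],
)

```text
time: 1.5
eef_pos: [0.5067, 0.0425, 0.1739]
tcp_rot: [0.05, 0.999, 0.0, -0.001]
contact_force: [-0.0, -0.0, -1.0]
opening: 0.349
finger_force: 0.0
```

```bash
python3 -c "
from h import *
go(.5316,-.0257,.085,84.35)"
```

```text
t 1.5 pos [0.5067 0.0425 0.1739] phi 84.23099832925847 tilt [-0.0018  0.0006 -1.    ] F [-0.0349 -0.0037 -0.955 ] open 0.34925967487855203 grip 0.0
shift mm [-31.8256 -65.3753  88.8505] turn -0.11900167074151113
```

Shifts are measured from the pose the arm actually got to. I'll move above the fin, stop there, then lower.

Emit:
send_rows(
  steps=[
    [-0.016,-0.033,0.02,0,-0.3],
    [-0.032,-0.0655,0.04,0,-0.3],
    [-0.032,-0.0655,0.05,0,-0.3],
    [-0.032,-0.0655,0.05,0,-0.3],
  ],
)

```text
time: 1.9
eef_pos: [0.5309, -0.0235, 0.1228]
tcp_rot: [0.049, 0.999, 0.001, -0.002]
contact_force: [0.0, -0.1, 0.1]
opening: 0.345
finger_force: 0.0
```

```bash
python3 - <<'E'
from h import *
go(.5316,-.0257,.085,84.35)
t=ctrl.read_camera("top")[:,:,::-1];s=ctrl.read_camera("scene")[:,:,::-1]
a=cv2.resize(t[215:305,272:372],(400,360),interpolation=2);b=cv2.resize(s[180:270,300:400],(400,360),interpolation=2)
cv2.imwrite("pics/d.png",np.hstack([a,b]))
E
```

```text
t 1.9 pos [ 0.5309 -0.0235  0.1228] phi 84.42774497814153 tilt [-0.0043  0.0015 -1.    ] F [ 0.0394 -0.1328  0.0676] open 0.3453728237720117 grip 0.0
shift mm [-1.0281 -2.1388 37.7896] turn 0.07774497814153847
```

View pics/d.png

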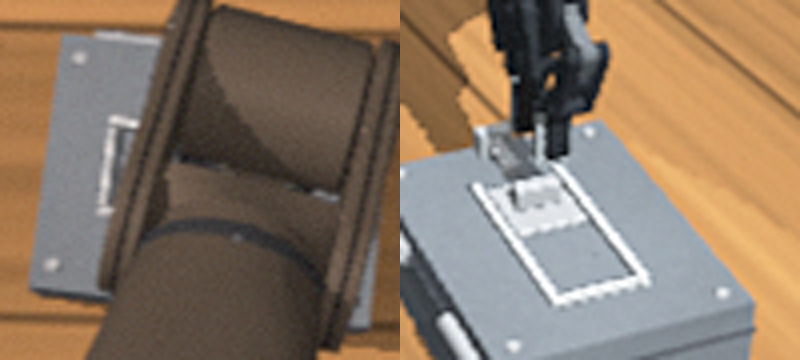

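The picture shows both fingertips (525–560,150) just above the fin at (535,190), straddling it. I'll lower and close.

Emit:
send_rows(
  steps=[
    [-0.001,-0.002,0.02,0,-0.3],
    [-0.001,-0.002,0.036,0,-0.3],
    [-0.001,-0.002,0.036,0,-0.3],
    [-0.001,-0.002,0.036,0,-0.3],
    [-0.001,-0.002,0.036,0,-1],
    [-0.001,-0.002,0.036,0,-1],
    [-0.001,-0.002,0.036,0,-1],
    [-0.001,-0.002,0.036,0,-1],
    [-0.001,-0.002,0.036,0,-1],
  ],
)

```text
time: 2.9
eef_pos: [0.5342, -0.0268, 0.0904]
tcp_rot: [0.049, 0.999, 0.0, 0.001]
contact_force: [-0.8, 1.9, 6.8]
opening: 0.1
finger_force: 42.1
```

Emit:
send_rows(
  steps=[
    [0,0.006,-0.002,0,-1],
    [0,0.014,-0.002,0,-1],
    [0,0.022,-0.002,0,-1],
    [0,0.03,-0.002,0,-1],
    [0,0.038,-0.002,0,-1],
    [0,0.046,-0.002,0,-1],
    [0,0.052,-0.002,0,-1],
    [0,0.055,-0.002,0,-1],
    [0,0.058,-0.002,0,-1],
    [0,0.058,-0.002,0,-1],
  ],
)

```text
time: 3.9
eef_pos: [0.5397, 0.0312, 0.0906]
tcp_rot: [0.049, 0.999, -0.0, 0.001]
contact_force: [5.0, -1.1, -4.8]
opening: 0.103
finger_force: 40.7
```

```bash
python3 -c "
from h import *
go(.5313+.006,-.0287+.06,.085,84.35)"
```

```text
t 3.9 pos [0.5397 0.0312 0.0906] phi 84.4252146699573 tilt [ 0.0023 -0.0003 -1.    ] F [ 5.0441 -1.1124 -4.7626] open 0.10313454773411021 grip 40.718366503715515
shift mm [ 2.384  -0.1376  5.5585] turn 0.07521466995729043
```

Emit:
send_rows(
  steps=[
    [0,0.003,0,0,-1],
    [0,0.006,0,0,-1],
    [0,0.006,0,0,-1],
    [0,0.006,0,0,-1],
  ],
)

```text
time: 4.3
eef_pos: [0.5399, 0.0334, 0.0906]
tcp_rot: [0.048, 0.999, -0.004, 0.0]
contact_force: [3.1, -13.2, -4.0]
opening: 0.099
finger_force: 40.9
```

Emit:
send_rows(
  steps=[
    [0,-0.003,0,0,-0.3],
    [0,-0.003,0,0,-0.3],
    [0,-0.003,0,0,-0.3],
    [0,-0.003,0,0,-0.3],
    [0,-0.003,-0.03,0,-0.3],
    [0,-0.003,-0.07,0,-0.3],
    [0,-0.003,-0.07,0,-0.3],
  ],
)

```text
time: 5.0
eef_pos: [0.543, 0.0338, 0.1672]
tcp_rot: [0.049, 0.999, -0.0, 0.006]
contact_force: [-0.6, -0.2, 1.4]
opening: 0.352
finger_force: 0.0
```

```bash
python3 -c "
from h import *
go(.5562,-.2798,.14,66.3)"
```

```text
t 5.0 pos [0.543  0.0338 0.1672] phi 84.43421261515685 tilt [ 0.0115 -0.0011 -0.9999] F [-0.6399 -0.2332  1.3771] open 0.35207814261770004 grip 0.0
shift mm [ -43.2633 -310.8801   27.6846] turn 18.134212615156855
```

Emit:
send_rows(
  steps=[
    [-0.005,-0.035,0,2,-0.3],
    [-0.01,-0.07,0,4,-0.3],
    [-0.015,-0.105,0,6,-0.3],
    [-0.02,-0.14,0,8,-0.3],
    [-0.024,-0.175,0,10,-0.3],
    [-0.029,-0.21,0,12,-0.3],
    [-0.034,-0.245,0,14,-0.3],
    [-0.039,-0.28,0,16,-0.3],
    [-0.043,-0.311,0.01,18.1,-0.3],
    [-0.043,-0.311,0.02,18.1,-0.3],
    [-0.043,-0.311,0.02,18.1,-0.3],
    [-0.043,-0.311,0.02,18.1,-0.3],
  ],
)

```text
time: 6.2
eef_pos: [0.5513, -0.2785, 0.1398]
tcp_rot: [0.205, 0.979, 0.001, -0.001]
contact_force: [-0.9, -0.3, -0.0]
opening: 0.352
finger_force: 0.0
```

```bash
python3 - <<'E'
from h import *
go(.5562,-.2798,.063,66.3)
t=ctrl.read_camera("top")[:,:,::-1];s=ctrl.read_camera("scene")[:,:,::-1]
cv2.imwrite("pics/top1.png",t);cv2.imwrite("pics/scene1.png",s)
a=cv2.resize(t[215:305,272:372],(400,360),interpolation=2);b=cv2.resize(s[150:240,250:350],(400,360),interpolation=2)
cv2.imwrite("pics/e.png",np.hstack([a,b]))
E
```

```text
t 6.2 pos [ 0.5513 -0.2785  0.1398] phi 66.36089181583361 tilt [-0.0016  0.0017 -1.    ] F [-0.8567 -0.3406 -0.026 ] open 0.35158234156524537 grip 0.0
shift mm [-5.1735  0.7392 76.8167] turn 0.060891815833599594
```

View pics/e.png

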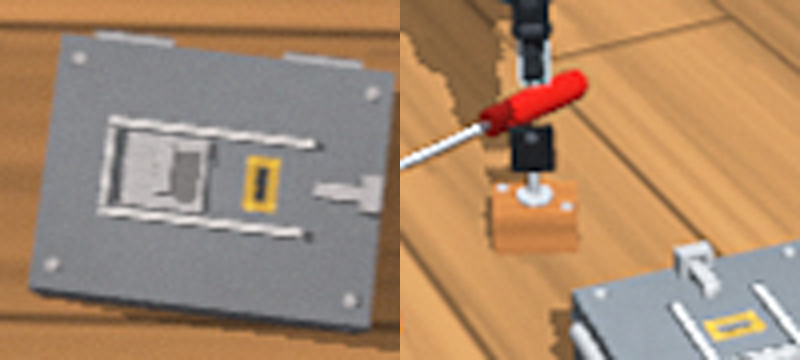

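The cover is at its end stop and the keyhole is free: a yellow plate at (261,184) in the left crop and (735,325) in the right. The gripper (533,60) is in line over the bow (532,148). I'll measure the keyhole from the yellow plate, then lower.

```bash
python3 - <<'E'
from h import *
r={}
for n,(u0,v0,u1,v1) in {"scene":(300,215,372,260),"top":(320,245,350,275)}.items():
    im=cv2.imread(f"pics/{n}1.png")[v0:v1,u0:u1]; h=cv2.cvtColor(im,cv2.COLOR_BGR2HSV)
    m=((h[...,0]>15)&(h[...,0]<35)&(h[...,1]>110)).astype(np.uint8)
    k,l,st,ce=cv2.connectedComponentsWithStats(m);i=1+st[1:,4].argmax()
    c=cv2.convexHull(np.argwhere(l==i)[:,::-1].astype(np.int32)); M=cv2.moments(c)
    r[n]=np.array([M["m10"],M["m01"]])/M["m00"]+[u0,v0];print(n,r[n],st[i],plane(n,*r[n],.07),cv2.minAreaRect(c))
print("keyhole",tri(r["scene"],r["top"]))
E
```

```text
scene [365.1075 222.1348] [57  0 15 18 89] [ 0.4421 -0.024   0.07  ] ((65.25000762939453, 7.249998092651367), (21.920310974121094, 5.656853675842285), 45.0)
top [336.8818 260.4797] [13  9  9 14 87] [ 0.5322 -0.0285  0.07  ] ((17.0, 15.5), (13.0, 8.0), 90.0)
keyhole (array([ 0.4983, -0.0045,  0.1085]), np.float64(0.07228131956696159))
```

Emit:
send_rows(
  steps=[
    [-0.004,0.001,0.02,0,-0.3],
    [-0.005,0.001,0.03,0,-0.3],
    [-0.005,0.001,0.03,0,-0.3],
    [-0.005,0.001,0.03,0,-0.3],
  ],
)

```text
time: 6.7
eef_pos: [0.5566, -0.2806, 0.1107]
tcp_rot: [0.205, 0.979, 0.0, -0.0]
contact_force: [0.1, -0.6, -0.3]
opening: 0.352
finger_force: 0.0
```

```bash
python3 - <<'E'
from h import *
go(.5562,-.2798,.063,66.3)
E
```

```text
t 6.7 pos [ 0.5566 -0.2806  0.1107] phi 66.33658426633379 tilt [-0.0004  0.0003 -1.    ] F [ 0.0651 -0.6023 -0.3334] open 0.35233125365606505 grip 0.0
shift mm [ 0.6887  0.5421 47.7431] turn 0.03658426633379008
```

Emit:
send_rows(
  steps=[
    [0,0,0.02,0,-0.3],
    [0,0,0.04,0,-0.3],
    [0,0,0.048,0,-0.3],
    [0,0,0.048,0,-0.3],
    [0,0,0.048,0,-1],
    [0,0,0.048,0,-1],
    [0,0,0.048,0,-1],
    [0,0,0.048,0,-1],
    [0,0,0.048,0,-1],
  ],
  squeeze=70,
)

```text
time: 7.6
eef_pos: [0.5577, -0.2806, 0.0639]
tcp_rot: [0.206, 0.979, 0.0, 0.001]
contact_force: [2.6, 4.8, 2.0]
opening: 0.097
finger_force: 68.7
```

```bash
python3 - <<'E'
from h import *
go(.5562,-.2798,.19,66.3)
n="scene";im=cv2.imread("pics/scene1.png");h=cv2.cvtColor(im,cv2.COLOR_BGR2HSV)
u0,v0,u1,v1=322,224,348,238
h=h[v0:v1,u0:u1];m=((h[...,0]>15)&(h[...,0]<35)&(h[...,1]>110)).astype(np.uint8)
c=cv2.convexHull(np.argwhere(m)[:,::-1].astype(np.int32));M=cv2.moments(c);p=np.array([M["m10"],M["m01"]])/M["m00"]+[u0,v0]
print(m.sum(),p,plane(n,*p,.07),tri(p,(336.88,260.48)))
E
```

```text
t 7.6 pos [ 0.5577 -0.2806  0.0639] phi 66.27857767450054 tilt [ 0.0025  0.0005 -1.    ] F [2.6156 4.8048 2.0207] open 0.09713619002712089 grip 68.69929075241089
shift mm [   1.4703    0.3084 -126.12  ] turn -0.021422325499457884
42 [333.0063 231.044 ] [ 0.5327 -0.0269  0.07  ] (array([ 0.5322, -0.0284,  0.0689]), np.float64(0.00048643972234757544))
```

The grasp holds (8.3 mm opening, 69 N). Triangulation puts the keyhole at (0.532, -0.0285, 0.069), which agrees with the box. I'll lift straight up.

Emit:
send_rows(
  steps=[
    [0,0,-0.01,0,-1],
    [0,0,-0.025,0,-1],
    [0,0,-0.05,0,-1],
    [0,0,-0.09,0,-1],
    [0,0,-0.126,0,-1],
    [0,0,-0.126,0,-1],
    [0,0,-0.126,0,-1],
  ],
)

```text
time: 8.3
eef_pos: [0.5569, -0.2826, 0.1915]
tcp_rot: [0.205, 0.979, -0.002, 0.002]
contact_force: [-0.3, 0.4, -0.2]
opening: 0.096
finger_force: 68.5
```

```bash
python3 - <<'E'
from h import *
go(.532,-.0285,.175,84.35)
E
```

```text
t 8.3 pos [ 0.5569 -0.2826  0.1915] phi 66.2928271055055 tilt [ 0.0026 -0.0044 -1.    ] F [-0.329   0.3655 -0.2357] open 0.09634135235990897 grip 68.51062059402466
shift mm [125.0494 222.6696  15.3202] turn -18.0571728944945
```

Emit:
send_rows(
  steps=[
    [0.012,0.022,0,-2,-1],
    [0.025,0.045,0,-4,-1],
    [0.037,0.067,0,-6,-1],
    [0.05,0.089,0,-8,-1],
    [0.062,0.111,0,-10,-1],
    [0.075,0.134,0,-12,-1],
    [0.087,0.156,0,-14,-1],
    [0.1,0.178,0,-16,-1],
    [0.112,0.2,0.005,-18,-1],
    [0.125,0.2225,0.01,-18,-1],
    [0.125,0.2225,0.015,-18,-1],
    [0.125,0.2225,0.015,-18,-1],
  ],
)

```text
time: 9.5
eef_pos: [0.5302, -0.027, 0.1715]
tcp_rot: [0.049, 0.999, -0.0, -0.002]
contact_force: [0.0, -0.6, -0.7]
opening: 0.096
finger_force: 68.5
```

Emit:
send_rows(
  steps=[
    [0,0,0,0,-1],
    [0,0,0,0,-1],
  ],
)

```text
time: 9.7
eef_pos: [0.5318, -0.0282, 0.1737]
tcp_rot: [0.05, 0.999, -0.0, -0.0]
contact_force: [-0.0, 0.1, -0.6]
opening: 0.095
finger_force: 68.5
```

```bash
python3 - <<'E'
from h import *
go(.532,-.0285,.145,84.35)
t=ctrl.read_camera("top")[:,:,::-1];s=ctrl.read_camera("scene")[:,:,::-1]
cv2.imwrite("pics/top2.png",t);cv2.imwrite("pics/scene2.png",s)
a=cv2.resize(t[215:315,290:390],(400,400),interpolation=2);b=cv2.resize(s[150:250,280:380],(400,400),interpolation=2)
cv2.imwrite("pics/f.png",np.hstack([a,b]))
E
```

```text
t 9.7 pos [ 0.5318 -0.0282  0.1737] phi 84.22742094977309 tilt [-0.0001 -0.0005 -1.    ] F [-0.0225  0.1271 -0.6094] open 0.09536173362024776 grip 68.49223136901855
shift mm [-0.283  -0.299  28.6821] turn -0.12257905022690352
```

View pics/f.png

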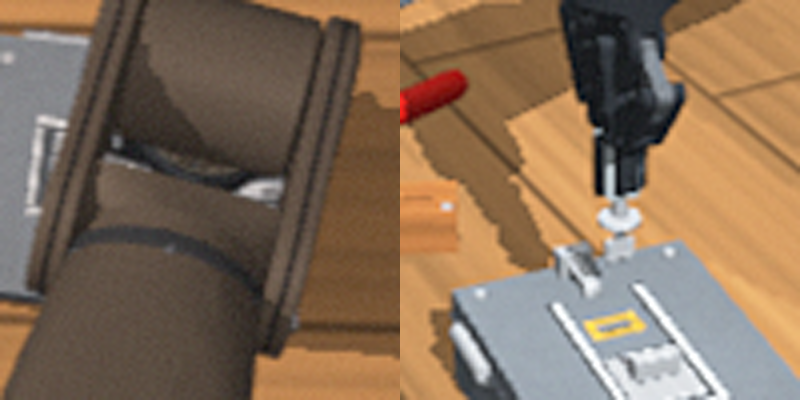

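The right view shows the collar at (618,218), the bit at (620,247) and the keyhole at (616,326). I'll compare these with where the tool axis should project.

```bash
python3 - <<'E'
from h import *
im=cv2.imread("pics/scene2.png"); u0,v0=320,194
g=im[v0:v0+24,u0:u0+28].astype(int); sat=g.max(2)-g.min(2)
m=((sat<35)&(g.min(2)>110)).astype(np.uint8)
for r in m: print("".join(".#"[x] for x in r))
p=np.array(ctrl.get_state()["eef_pos"])
for nm,dz in(("collar mid",.028),("collar top",.03),("bit mid",.007),("tip",0),("keyhole",None)):
    P=[.5322,-.0284,.07] if dz is None else [p[0],p[1],p[2]-.055+dz]
    q=proj("scene",P); print(nm,q,q-[u0,v0])
J=np.array([(proj("scene",p+[*d])-proj("scene",p))/.001/1000 for d in((.001,0,0),(0,.001,0),(0,0,.001))])
print("px per mm",J)
E
```

```text
...........###..............
...........###..............
...........###..............
...........###..............
...........###...###........
............#####...........
.............###............
.............####...........
...........########.........
..........##########........
..........##########........
..........##########........
..........##########........
............######..........
..............#.............
.............#####..........
.....##....########.........
..######...#######.....#####
########...#################
####.......#################
#####...####################
######...###################
#######..###################
#######...##################
collar mid [333.6657 204.0437] [13.6657 10.0437]
collar top [333.6811 203.3211] [13.6811  9.3211]
bit mid [333.5054 211.5391] [13.5054 17.5391]
tip [333.4528 214.0008] [13.4528 20.0008]
keyhole [332.9022 230.6723] [12.9022 36.6723]
px per mm [[-0.3766  0.1015]
 [ 0.2071  0.1949]
 [ 0.0079 -0.3718]]
```

Emit:
send_rows(
  steps=[
    [-0.002,-0.0003,0.02,-0.1,-1],
    [-0.002,-0.0003,0.042,-0.1,-1],
    [-0.002,-0.0003,0.043,-0.1,-1],
    [-0.002,-0.0003,0.043,-0.1,-1],
    [-0.002,-0.0003,0.043,-0.1,-1],
  ],
  squeeze=80,
)

```text
time: 10.3
eef_pos: [0.5344, -0.028, 0.132]
tcp_rot: [0.049, 0.999, -0.0, 0.001]
contact_force: [0.1, 0.6, -0.4]
opening: 0.094
finger_force: 78.6
```

```bash
python3 - <<'E'
from h import *
go(.5338,-.0287,.129,84.35)
s=ctrl.read_camera("scene")[:,:,::-1];cv2.imwrite("pics/scene3.png",s)
cv2.imwrite("pics/g.png",cv2.resize(s[190:250,290:380],(720,480),interpolation=2))
E
```

```text
t 10.3 pos [ 0.5344 -0.028   0.132 ] phi 84.38323153707015 tilt [ 0.0021 -0.0006 -1.    ] F [ 0.114   0.606  -0.3904] open 0.09364982574319769 grip 78.55325818061829
shift mm [ 0.5703 -0.7448  3.0162] turn 0.03323153707015081
```

View pics/g.png

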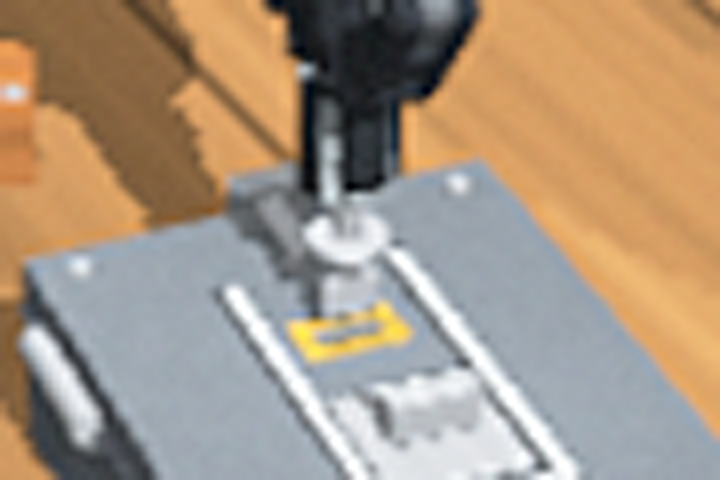

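The bit (centre 348) hangs right over the slot centre (350,332). I'll lower slowly and watch the force.

Emit:
send_rows(
  steps=[
    [0.0005,-0.0007,0.002,0,-1],
    [0.0005,-0.0007,0.004,0,-1],
    [0.0005,-0.0007,0.006,0,-1],
    [0.0005,-0.0007,0.008,0,-1],
    [0.0005,-0.0007,0.01,0,-1],
    [0.0005,-0.0007,0.01,0,-1],
  ],
)

```text
time: 10.95
eef_pos: [0.5329, -0.0282, 0.1203]
tcp_rot: [0.049, 0.999, 0.0, -0.0]
contact_force: [-0.4, -0.4, -0.7]
opening: 0.092
finger_force: 78.6
```

The tip is about 5 mm into the slot with no force. I'll keep going down.

Emit:
send_rows(
  steps=[
    [0,0,0.002,0,-1],
    [0,0,0.004,0,-1],
    [0,0,0.006,0,-1],
    [0,0,0.008,0,-1],
    [0,0,0.01,0,-1],
    [0,0,0.01,0,-1],
  ],
)

```text
time: 11.55
eef_pos: [0.5329, -0.0279, 0.1102]
tcp_rot: [0.049, 0.999, 0.0, -0.0]
contact_force: [-0.6, 1.5, -2.1]
opening: 0.097
finger_force: 78.4
```

Emit:
send_rows(
  steps=[
    [0,0,0.002,0,-1],
    [0,0,0.004,0.5,-1],
    [0,0,0.006,-0.5,-1],
    [0,0,0.008,0.5,-1],
    [0,0,0.01,-0.5,-1],
    [0,0,0.011,0,-1],
    [0,0,0.011,0,-1],
  ],
)

```text
time: 12.25
eef_pos: [0.5338, -0.028, 0.1001]
tcp_rot: [0.049, 0.999, 0.0, 0.001]
contact_force: [1.4, 3.7, 2.9]
opening: 0.096
finger_force: 78.8
```

Emit:
send_rows(
  steps=[
    [0,0,0.001,1,-1],
    [0,0,0.002,-1,-1],
    [0,0,0.003,1,-1],
    [0,0,0.004,0,-1],
    [0,0,0.004,0,-1],
  ],
)

```text
time: 12.75
eef_pos: [0.5343, -0.028, 0.0997]
tcp_rot: [0.049, 0.999, 0.0, 0.001]
contact_force: [-5.3, 5.5, 19.2]
opening: 0.091
finger_force: 82.0
```

```bash
python3 - <<'E'
from h import *
go(.5338,-.0287,.1,84.35)
s=ctrl.read_camera("scene")[:,:,::-1]
cv2.imwrite("pics/i.png",cv2.resize(s[190:250,290:380],(720,480),interpolation=2))
E
```

```text
t 12.75 pos [ 0.5343 -0.028   0.0997] phi 84.3658172251599 tilt [ 0.0011  0.0006 -1.    ] F [-5.295  5.503 19.224] open 0.09100697119939778 grip 81.99430704116821
shift mm [ 0.4767 -0.7424 -0.28  ] turn 0.01581722515990691
```

View pics/i.png

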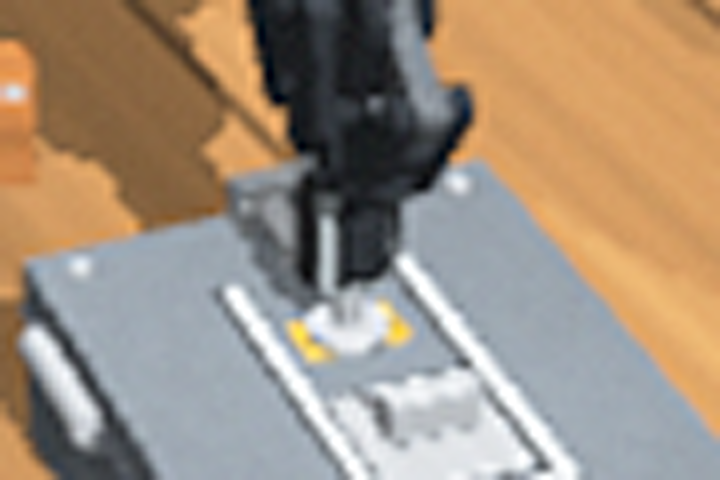

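The collar sits on the box round the keyhole (348,325), with 19 N pushing back, so the key is home. I'll ease the push and turn clockwise about the key axis, which is about 1.9 mm along tool +x.

Emit:
send_rows(
  steps=[
    [0,0,-0.002,0,-1],
    [0,-0.0003,-0.002,8,-1],
    [0.0001,-0.0005,-0.002,16,-1],
    [0.0002,-0.0008,-0.002,24,-1],
    [0.0003,-0.001,-0.002,32,-1],
    [0.0004,-0.0012,-0.002,40,-1],
    [0.0006,-0.0014,-0.002,48,-1],
    [0.0006,-0.0014,-0.002,48,-1],
  ],
  squeeze=100,
)

```text
time: 13.6
eef_pos: [0.5332, -0.0291, 0.0999]
tcp_rot: [0.452, 0.892, 0.001, 0.0]
contact_force: [-1.2, 6.0, 10.9]
opening: 0.091
finger_force: 98.7
```

```bash
python3 - <<'E'
from h import *
go(.5338,-.0287,.1,-5.65); print(ctrl.get_state()["wrist_torque"])
E
```

```text
t 13.6 pos [ 0.5332 -0.0291  0.0999] phi 36.22795210933348 tilt [ 0.0014  0.001  -1.    ] F [-1.1893  6.0296 10.9088] open 0.09076443118768272 grip 98.65367531776428
shift mm [-0.0287  0.7022 -0.1132] turn 41.87795210933348
[1.1119 0.3407 0.0393]
```

Emit:
send_rows(
  steps=[
    [0,-0.0003,0,8,-1],
    [0.0001,-0.0005,0,16,-1],
    [0.0002,-0.0008,0,24,-1],
    [0.0003,-0.001,0,32,-1],
    [0.0004,-0.0012,0,40,-1],
    [0.0006,-0.0014,0,46,-1],
    [0.0006,-0.0014,0,46,-1],
  ],
)

```text
time: 14.3
eef_pos: [0.5315, -0.029, 0.0998]
tcp_rot: [0.764, 0.645, 0.001, -0.0]
contact_force: [-1.8, 6.9, 11.6]
opening: 0.091
finger_force: 98.8
```

```bash
python3 - <<'E'
from h import *
go(.5338,-.0287,.1,-5.65); print(ctrl.get_state()["wrist_torque"])
E
```

```text
t 14.3 pos [ 0.5315 -0.029   0.0998] phi -9.72478676287337 tilt [ 0.0006  0.0018 -1.    ] F [-1.8064  6.9233 11.6437] open 0.09055614392650344 grip 98.76147508621216
shift mm [ 0.7336  2.2232 -0.1802] turn -4.074786762873373
[1.4476 0.482  0.0859]
```

Emit:
send_rows(
  steps=[
    [0,0,0,2,-1],
    [0,0,0,4,-1],
    [0,0,0,4,-1],
  ],
)

```text
time: 14.6
eef_pos: [0.5314, -0.029, 0.0998]
tcp_rot: [0.786, 0.618, 0.001, -0.001]
contact_force: [-1.8, 7.3, 12.7]
opening: 0.09
finger_force: 98.8
```

```bash
python3 - <<'E'
from h import *
go(.5338,-.0287,.1,-5.65); print(ctrl.get_state()["wrist_torque"])
E
```

```text
t 14.6 pos [ 0.5314 -0.029   0.0998] phi -13.621608691988586 tilt [ 0.0003  0.0018 -1.    ] F [-1.8007  7.3423 12.6831] open 0.08981421983097511 grip 98.76699328422546
shift mm [ 0.8526  2.2296 -0.1623] turn -7.9716086919885925
[1.438  0.4656 0.2313]
```

The torque jumped from 0.09 to 0.23 N m over 4°, so the key is on the stop. I'll add a small margin and hold.

Emit:
send_rows(
  steps=[
    [0,0,0,1.5,-1],
    [0,0,0,1.5,-1],
    [0,0,0,1.5,-1],
    [0,0,0,1.5,-1],
    [0,0,0,1.5,-1],
    [0,0,0,1.5,-1],
  ],
)

```text
time: 15.2
eef_pos: [0.5314, -0.029, 0.0998]
tcp_rot: [0.794, 0.608, 0.001, -0.001]
contact_force: [-1.7, 7.5, 12.3]
opening: 0.093
finger_force: 98.8
```

```bash
python3 - <<'E'
from h import *
go(.5338,-.0287,.1,-5.65); print(ctrl.get_state()["wrist_torque"])
s=ctrl.read_camera("scene")[:,:,::-1]
cv2.imwrite("pics/j.png",cv2.resize(s[160:280,240:400],(800,600),interpolation=2))
E
```

```text
t 15.2 pos [ 0.5314 -0.029   0.0998] phi -15.040549912969126 tilt [ 0.0002  0.0016 -1.    ] F [-1.6919  7.4706 12.3057] open 0.09297698718380923 grip 98.82231116294861
shift mm [ 0.9097  2.2482 -0.1821] turn -9.390549912969135
[1.5047 0.4928 0.384 ]
```

View pics/j.png

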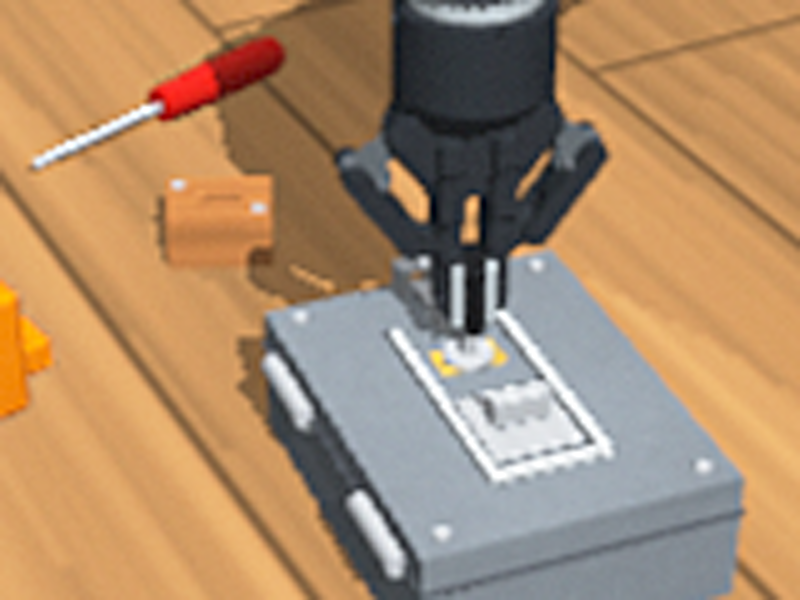

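The picture shows the collar seated at (467,350), the bow gripped and turned a quarter, the cover open at (520,415), and the screwdriver and key block where they were. The torque is steady at 0.38 N m against the stop, so I'm handing in.

```bash
python3 -c "
from plant import ctrl
print(ctrl.sign_off())"
```

```text
the job is handed in; nothing more can be done
None
```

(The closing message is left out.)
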